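Open the bayonet cover of the slip strainer

ROBOT

A 7-joint arm with a two-finger parallel gripper is mounted at the origin on a cart in front of the work surface, level with it; the furniture and walls round the work are solid. World frame = base frame: x ahead of the robot, y to its left, z up, the work surface at z = 0. Lengths are in m, angles in rad, forces in N, time in s.
With the tool pointing down it reaches from about 0.4 to 0.85 m from the base axis. Payload 10.4 kg.
Tool frame: the origin (TCP) lies on the centre line of the jaws, within the pads' length; the fingertips stand 11 mm ahead of it and the grasp point (between the pads) lies 8 mm behind it; z points along the fingers, y is the direction in which the jaws open and shut (so a half turn about z gives the same grasp; the last joint's range is limited). The gripper opens to 85 mm and grips with 20 to 120 N. Pads are 22 mm wide; open, the fingers measure 114 mm over their backs; the gripper's body (76 mm by 85 mm) begins 54 mm behind the grasp point. The pads swing forward as they close: fully open they stand 13 mm farther back than shut.
Start: joints at [1.11, 0.332, -0.065, 1.46, 0.022, 1.35, -0.088], TCP at [0.265, -0.566, 0.242] pointing down, gripper open.
Joint ranges: [-2.6, 2.6], [-0.5, 2.12], [-1.47, 1.34], [0.16, 2.42], [-1.27, 4.41], [0.06, 2.06], [-2.6, 2.6]. Speed limits (rad/s): [2.22, 2.22, 2.79, 2.79, 3.14, 3.14, 3.14].

INTERFACE

Orientations are given as a 3x3 rotation matrix whose columns are the frame's x, y, z axes.
In Python, from cell import observe, camera, close_job gives the robot as it stands.
- The arm moves only by the tool arm_command, never from a script. Its arguments are lists of equal length, an entry for each row: "translation": the shift along the tool's x, y, z in m, a list of three; "turn": the turn, a rotation vector about the tool's x, y, z in degrees, a list of three. A call has 1 to 12 rows; each row is the pose to reach, as a shift and turn from the pose commanded when the call began, along the tool's axes at that moment; what a row does not reach only later rows make up. A row lasts 1/12 s, in which the tool goes at most 41.7 mm and 7.16 degrees, less where a joint would pass 70% of its speed; a pose out of reach is approached as far as the arm can. A call with a gripper value outside its range is refused whole. "fingers" is the gripper command: -1 is fully open, 1 is shut, values between are in proportion, set as the call begins (left out, the last holds). The fingers move at their own pace and stop on an object; the grip force is fixed at half the most. Time passes only in rows, so rows that repeat a pose let the fingers close. It gives the time, the measured TCP pose, the force and the opening at its end, in the units of the state.
- observe(): the state, without advancing time (a new reading comes with each control period).
- camera(name): name is "scene" or "top" or "wrist"; returns a dict with "frame" (384x512x3 uint8, red, green, blue), "range_z" (384x512 float32, m along the optical axis (not along the pixel's ray), 0 where there is no reading), "K" (3x3 intrinsics, pixels), "rvec" (rotation vector, rad) and "tvec" (3), from world to camera coordinates, as OpenCV has them. Camera axes: x right, y down, z forward; pixel columns grow to the right and rows downward; lengths in m; the calibration is good to about 2 mm. A picture is of the moment at which its call begins.
- close_job(): hands the job in, once; it reports no verdict.
The state is a dict: "t": time; "joints": joint angles; "joint_velocities": joint speeds; "effort": joint torques, N m; "eef_pos": TCP position; "tool_rot": TCP orientation; "force": force on the tool from outside, world axes, zero at the start; "moment": the same for the moment, N m; "finger_gap": finger opening in m.
Only numpy, scipy, OpenCV 4.12 (cv2) and the standard library are available. Lean on these libraries where they do the work, as an engineer would, in place of code of your own. Each camera call takes 0.05 s, during which the arm holds its last target.

TASK

Open the slip strainer so that it can be rinsed. First push the end of the wooden keeper bar well aside, at least 60 degrees from straight across, towards the side where the tall bottle does not stand in its way; then twist the blue cover a quarter turn counter-clockwise while it stays seated, until it comes free of its hooks, lift it straight off and set it down gently, grip upwards, in the middle of the round wooden board. Leave the bar aside and do not shift any of the other things on the counter.

Things in the scene. Friction and masses are not known exactly. Their poses are not given: they have to be found in the camera images.
- strainer: white slip-strainer housing, 82 mm in diameter, fixed to the counter on a steel base plate (235 x 105 mm, 8 mm thick). Origin: on the housing's vertical axis at counter height; its +x points away from the keeper bar's post. Place and yaw vary
- axis_top (a point): centre of the housing's open rim, 62 mm above the counter (bore 72 mm). Two white hooks on opposite sides of the rim (outer radius 61 mm, tops 78 mm above the counter) hold down the cover's two ears. Red dots at the strainer's +x and -x mark where the ears sit when locked, green dots are by the stops at the open end
- pivot (a point): the keeper bar's vertical hinge axis, on a steel post 125 mm from the housing axis on the strainer's -x side; the point is at the bar's mid-height, 138 mm above the counter
- keeper_bar (a joint): swing of the wooden keeper bar about its post, rad: 0 = straight across over the cover (bar along the strainer's +x), positive = towards the strainer's +y (counter-clockwise from above), limits -1.5 and 1.5. Lightly stiff (under 2 N pushed near the free end), stays where left
- bar_end (a point): the place to push: point on the keeper bar's centre line at mid-thickness, 170 mm from the pivot, near the free end (orange band); x of its frame runs along the bar, outwards. The bar is 190 mm long from the pivot, 24 mm wide, underside 130 mm and top 146 mm above the counter
- cover_grip (a point): centre of the upright grip of the loose blue bayonet cover (0.25 kg): a bar 60 mm long (this frame's x), 14 mm wide (y), 44 mm tall (z, 22 mm above and below this point). Seated, this point is 103 mm above the counter
- cover: the same blue cover: origin at the centre of its foot (68 mm round spigot, 10 mm deep), 51 mm below the grip's centre; disc 84 mm wide 10 to 18 mm up, ears at +x and -x to radius 54 mm. Locked: its x along the strainer's x, or up to 0.2 rad counter-clockwise of it. Turned counter-clockwise it is free from 66 degrees on; solid stop at 84. Then it lifts straight up
- mat_top (a point): centre of the top of the round wooden board (light wood, 130 mm in diameter, 5 mm thick, fixed; left or right of the strainer)
- tall_bottle_mid (a point): tall beige bottle with a white screw cap, 61 mm across, 156 mm tall; it stands in the sweep of the keeper bar on one side of the strainer and is taller than the bar's underside; the point is its centre, half-way up. Must not be disturbed
- water_pot_mid (a point): speckled off-white clay pot, 68 mm across, 63 mm tall; it stands on the other side of the strainer, low enough for the bar to pass over; the point is its centre, half-way up. Must not be disturbed
- green_bowl_mid (a point): green glazed bowl, 126 mm across, 69 mm tall; the point is its centre, half-way up. Must not be disturbed
- clay_skull_mid (a point): small clay skull, 83 x 56 mm, 59 mm tall; the point is its centre, half-way up. Must not be disturbed
- squeeze_bottle_mid (a point): white squeeze bottle with a red nozzle, 41 mm across, 112 mm tall; the point is its centre, half-way up. Must not be disturbed
- slip_pot_mid (a point): small off-white pot, 67 mm across, 34 mm tall; the point is its centre, half-way up. Must not be disturbed
- tape_roll_mid (a point): roll of masking tape lying flat, 96 mm across, 25 mm high; the point is its centre, half-way up. Must not be disturbed
- notebook_mid (a point): closed lilac notebook lying flat, 200 x 165 mm, 8 mm thick; the point is its centre, half-way up. Must not be disturbed
- loop_tool_mid (a point): double-ended loop tool lying on the notebook, 177 mm long, 10 mm thick; the point is its centre, half-way up. Must not be disturbed
- mat: the same wooden board: origin at the centre of its underside

How it is judged:
On the way, in this order (a step that is already met when the one before it is completed fails the run):
1. the keeper bar is swung at least 1.0 rad aside while the cover is still seated and locked ((value of joint keeper_bar above 1 rad or value of joint keeper_bar below -1 rad) and height (world z) of cover_grip below 0.112 m and horizontal distance between cover_grip and strainer below 0.006 m and angle between the x axis of cover_grip and the x axis of strainer, either way round below 0.6 rad), for 0.2 s.
2. the cover, still seated, is turned out from under the hooks (at least 1.18 rad from the locked position) ((value of joint keeper_bar above 1 rad or value of joint keeper_bar below -1 rad) and height (world z) of cover_grip below 0.112 m and horizontal distance between cover_grip and strainer below 0.006 m and angle between the x axis of cover_grip and the x axis of strainer, either way round above 1.18 rad), for 0.1 s.
3. the cover is lifted at least 40 mm above its seat, still over the housing (height (world z) of cover_grip above 0.143 m and horizontal distance between cover_grip and strainer below 0.04 m).
At the end, for the whole second after the job is handed in: the keeper bar stands at least 1.0 rad aside; the cover stands at rest on the wooden board, grip upwards (tilt under 0.1 rad), its centre within 25 mm of the board's centre; nothing else was shifted by more than 15 mm ((value of joint keeper_bar above 1 rad or value of joint keeper_bar below -1 rad) and horizontal distance between cover_grip and mat_top below 0.025 m and height (world z) of cover_grip between 0.05 and 0.06 m and angle between cover_grip's own z axis and vertical below 0.1 rad and linear speed of cover below 0.02 m/s); the robot touches nothing.
It fails at once if a bystander (bottle, pots, bowl, skull, squeeze bottle, tape, notebook or loop tool) is shifted by more than 15 mm (distance of any of tall_bottle_mid, water_pot_mid, green_bowl_mid, clay_skull_mid, squeeze_bottle_mid, slip_pot_mid, tape_roll_mid, notebook_mid, loop_tool_mid from where it was at the start of the episode above 0.015 m).
It fails at once if the cover is dropped or banged on the board (contact force over 80 N) (contact force between cover and mat above 80 N).
It also fails if it takes over 64 s, if anything falls off the work surface, if the arm or the gripper's body presses on something with over 40 N, if the wrist force passes 120 N, or if a joint passes its speed limit or range.

## Working session

There is one attempt and no reset: what is moved stays moved. The work goes in short steps, Python scripts to look and compute and a tool call to move; the robot and the scene stay as the last step left them, time stands still between calls to the robot, and variables do not carry over. Pictures are saved under pics/ and viewed, and the job is handed in when it is done.

Besides the shell and the picture viewer there is one more tool, called after ">>>" in YAML: its name, and indented under it one key for each argument. arm_command: Moves the arm, as the interface text tells. Its arguments: {"type":"object","properties":{"translation":{"type":"array","items":{"type":"array","items":{"type":"number"}}},"turn":{"type":"array","items":{"type":"array","items":{"type":"number"}}},"fingers":{"type":"number"}},"required":["translation","turn"]}

```bash
mkdir -p pics; ls; cat > h.py <<'E'
import numpy as np, cv2
from cell import observe, camera, close_job
def snap(name,fn):
    c=camera(name); np.savez('/tmp/'+fn+'.npz',**c)
    cv2.imwrite('pics/'+fn+'.png',cv2.cvtColor(c['frame'],cv2.COLOR_RGB2BGR)); return c
def load(fn): return dict(np.load('/tmp/'+fn+'.npz'))
def cloud(c):
    z=c['range_z']; h,w=z.shape; u,v=np.meshgrid(np.arange(w),np.arange(h)); K=c['K']
    p=np.stack([(u-K[0,2])/K[0,0]*z,(v-K[1,2])/K[1,1]*z,z],-1)
    R=cv2.Rodrigues(c['rvec'])[0]; return (p-c['tvec'].ravel())@R   # world
E
python3 - <<'E'
from h import *
o=observe(); print({k:np.round(v,3) for k,v in o.items()})
for n in ['scene','top']:
    c=snap(n,n+'0'); R=cv2.Rodrigues(c['rvec'])[0]; print(n,c['K'].round(1).tolist(),(-R.T@c['tvec'].ravel()).round(3))
E
```

```text
pics
{'t': np.float64(0.0), 'joints': array([ 1.11 ,  0.333, -0.065,  1.461,  0.022,  1.35 , -0.089]), 'joint_velocities': array([ 0.001, -0.   ,  0.   ,  0.002,  0.   , -0.001, -0.   ]), 'effort': array([ 1.0000e-03, -6.2546e+01,  5.0000e-02, -3.9160e+01,  1.6000e-02,
        1.0000e-02, -0.0000e+00]), 'eef_pos': array([ 0.265, -0.566,  0.242]), 'tool_rot': array([[ 0.906,  0.424, -0.001],
       [ 0.424, -0.906,  0.001],
       [-0.   , -0.001, -1.   ]]), 'force': array([ 0.348, -0.512,  0.148]), 'moment': array([ 0.021, -0.018,  0.006]), 'finger_gap': np.float64(0.085)}
scene [[438.8, 0.0, 251.2], [0.0, 438.8, 196.2], [0.0, 0.0, 1.0]] [0.278 0.81  1.36 ]
top [[385.1, 0.0, 257.8], [0.0, 385.1, 188.8], [0.0, 0.0, 1.0]] [0.228 0.007 1.432]
```

View pics/scene0.png

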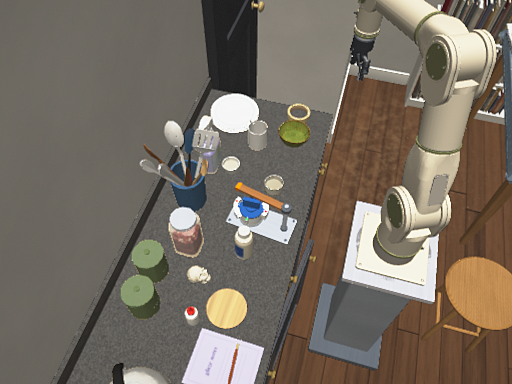

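View pics/top0.png

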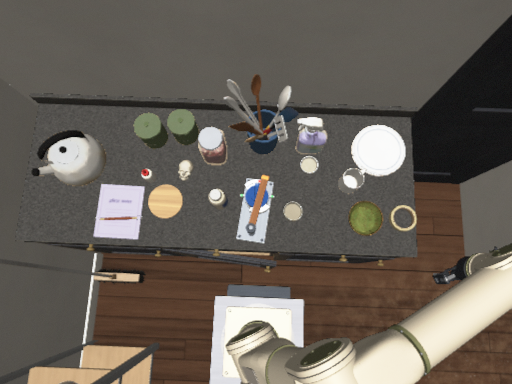

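The top view looks straight down: +x is up in the image and +y is left. The strainer is at about (258,205) with its keeper post at (251,228). The tall bottle is on the left at (217,197), the water pot on the right at (293,211), and the board at (166,201). Next I'll measure these.

```bash
python3 - <<'E'
from h import *
c=load('top0'); P=cloud(c); f=c['frame']
def at(u,v): print((u,v),P[v,u].round(3),f[v,u])
for uv in [(217,197),(293,211),(166,201),(146,174),(185,170),(309,165),(365,218),(403,217),(120,210),(258,180),(265,180),(251,228),(251,195)]: at(*uv)
big=cv2.resize(f[160:260,130:330],None,fx=4,fy=4,interpolation=cv2.INTER_CUBIC); cv2.imwrite('pics/top0b.png',big[...,::-1])
c=load('scene0');P=cloud(c);f=c['frame']
big=cv2.resize(f[160:260,190:310],None,fx=6,fy=6,interpolation=cv2.INTER_CUBIC); cv2.imwrite('pics/sc0b.png',big[...,::-1])
E
```

```text
(217, 197) [0.477 0.155 0.157] [239 238 235]
(293, 211) [ 0.458 -0.112  0.041] [200 190 163]
(166, 201) [0.482 0.362 0.01 ] [223 186 135]
(146, 174) [0.566 0.427 0.078] [227  69  65]
(185, 170) [0.592 0.291 0.059] [231 226 212]
(309, 165) [ 0.643 -0.172  0.014] [227 221 198]
(365, 218) [ 0.448 -0.384  0.009] [125 129  71]
(403, 217) [ 0.46  -0.529 -0.003] [88 86 82]
(120, 210) [0.441 0.53  0.011] [221 216 232]
(258, 180) [0.56  0.02  0.082] [250 201 198]
(265, 180) [ 0.544 -0.005  0.151] [183 126  84]
(251, 228) [0.376 0.035 0.159] [209 216 222]
(251, 195) [0.504 0.042 0.078] [ 60 106 182]
```

View pics/top0b.png

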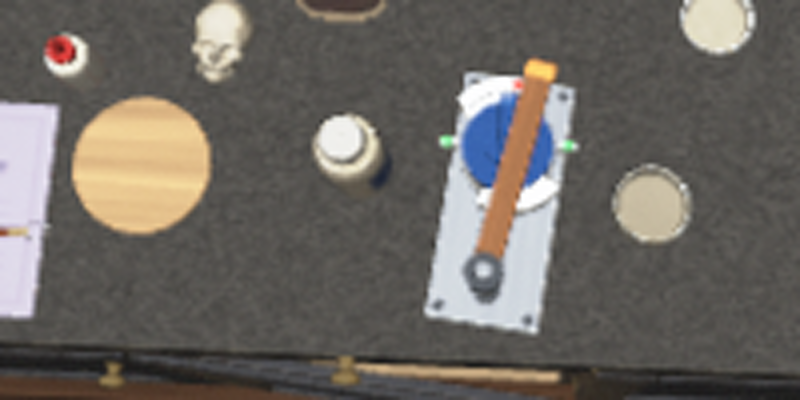

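View pics/sc0b.png

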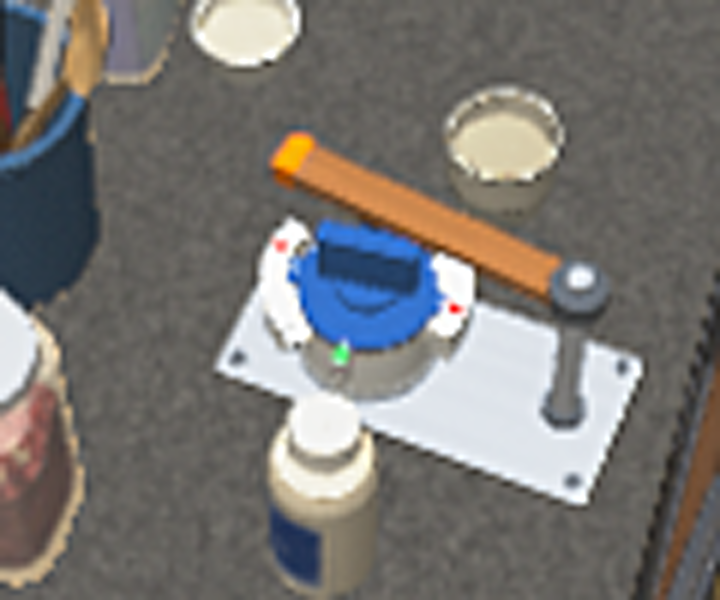

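The scene crop shows the grip lying roughly along the bar, with red dots at (281,246) and (455,309) and a green dot at (341,355). Next I'll fit the geometry.

```bash
python3 - <<'E'
from h import *
def ab(n):
    c=load(n);P=cloud(c);f=c['frame'].astype(int); hsv=cv2.cvtColor(c['frame'],cv2.COLOR_RGB2HSV).astype(int)
    x,y,z=P[...,0],P[...,1],P[...,2]; H,S,V=hsv[...,0],hsv[...,1],hsv[...,2]
    roi=(abs(x-.5)<.17)&(abs(y-.02)<.1)
    print('==',n)
    def circ(m,l):
        p=P[m]; (q,r)=cv2.minEnclosingCircle(p[:,:2].astype(np.float32)); print(l,len(p),'mean',p.mean(0).round(4),'medz',np.median(p[:,2]).round(4),'mec',np.round(q,4),round(r,4))
        if len(p)>5:
            w,v=np.linalg.eigh(np.cov(p[:,:2].T)); print('   axis ang',np.degrees(np.arctan2(v[1,1],v[0,1])).round(1),'sd',np.sqrt(w).round(4))
    blue=roi&(H>100)&(H<125)&(S>120)
    circ(blue&(z>.06)&(z<.09),'disc'); circ(blue&(z>.115),'griptop')
    circ(roi&(H<20)&(S>100)&(z>.135)&(z<.16),'bar')
    circ(roi&(H>8)&(H<22)&(S>200)&(z>.135)&(z<.16),'orange')
    for lab,m in [('red',((H<6)|(H>173))&(S>100)&(V>180)),('green',(H>45)&(H<85)&(S>80)&(V>150))]:
        m=(m&roi).astype(np.uint8); k,L,st,ce=cv2.connectedComponentsWithStats(m)
        for i in range(1,k): print(lab,st[i,4],ce[i].round(1),P[L==i].mean(0).round(4))
    circ((abs(x-.48)<.1)&(abs(y-.36)<.09)&(H<25)&(H>8)&(S>60)&(S<140)&(V>150)&(abs(z)<.02),'mat')
    circ((abs(x-.47)<.06)&(abs(y-.15)<.06)&(z>.03),'tbottle')
    circ((abs(x-.46)<.06)&(abs(y+.11)<.06)&(z>.02),'wpot')
    circ(roi&(z>.15)&(S<60)&(x<.42),'post')
    circ(roi&(abs(z-.008)<.01)&(V>180)&(S<50),'plate')
ab('top0');ab('scene0')
E
```

```text
== top0
disc 185 mean [0.501  0.0305 0.0717] medz 0.0711 mec [0.5051 0.024 ] 0.0426
   axis ang 81.5 sd [0.0179 0.0244]
griptop 33 mean [0.512  0.026  0.1206] medz 0.1208 mec [0.505  0.0261] 0.0271
   axis ang 173.4 sd [0.0026 0.0157]
bar 301 mean [0.4765 0.0144 0.147 ] medz 0.1471 mec [0.4804 0.0177] 0.0869
   axis ang 167.1 sd [0.0062 0.0492]
orange 0 mean [nan nan nan] medz nan mec [0. 0.] 0.0
red 2 [259.  180.5] [0.5589 0.0159 0.0784]
green 4 [241.5 194.5] [0.5048 0.0767 0.0775]
green 3 [272. 196.] [ 0.504  -0.033   0.0766]
mat 920 mean [0.4834 0.3675 0.0056] medz 0.0055 mec [0.4846 0.3687] 0.0659
   axis ang 72.5 sd [0.0323 0.0328]
tbottle 298 mean [0.4799 0.1574 0.1225] medz 0.1242 mec [0.488 0.162] 0.0312
   axis ang 112.2 sd [0.014  0.0155]
wpot 298 mean [ 0.4579 -0.1085  0.0463] medz 0.0434 mec [ 0.4576 -0.1077] 0.0347
   axis ang 166.8 sd [0.0173 0.0182]
post 34 mean [0.3806 0.0371 0.1534] medz 0.1518 mec [0.3805 0.039 ] 0.0152
   axis ang 170.8 sd [0.0064 0.0081]
plate 781 mean [0.4271 0.0314 0.0091] medz 0.0093 mec [0.4639 0.0275] 0.1253
   axis ang 168.2 sd [0.0357 0.060
[... 624 characters left out ...]
0.0043] medz 0.0043 mec [0.4862 0.366 ] 0.0676
   axis ang 116.1 sd [0.0329 0.0332]
tbottle 473 mean [0.4834 0.1773 0.1086] medz 0.1157 mec [0.4864 0.1664] 0.0305
   axis ang -159.8 sd [0.0117 0.0156]
wpot 332 mean [ 0.4552 -0.1081  0.0456] medz 0.0435 mec [ 0.4546 -0.1083] 0.0373
   axis ang 98.0 sd [0.0177 0.0222]
post 23 mean [0.3783 0.0413 0.1537] medz 0.153 mec [0.3805 0.0418] 0.016
   axis ang 115.2 sd [0.0062 0.0072]
plate 898 mean [0.4345 0.0424 0.008 ] medz 0.0081 mec [0.4646 0.0195] 0.131
   axis ang -176.8 sd [0.0288 0.0647]<stdin>:8: RuntimeWarning: Mean of empty slice.
  ret = um.true_divide(
  return _methods._mean(a, axis=axis, dtype=dtype,
  ret = ret.dtype.type(ret / rcount)
```

```bash
cat >> h.py <<'E'
from scipy.spatial.transform import Rotation as Ro
def down(yaw):
    c,s=np.cos(np.radians(yaw)),np.sin(np.radians(yaw)); return np.array([[c,s,0],[s,-c,0],[0,0,-1.]])
def rows(W):
    o=observe(); R=o['tool_rot']; p=o['eef_pos']; print('t',o['t'].round(2),'p',p.round(4),'yaw',np.degrees(np.arctan2(R[1,0],R[0,0])).round(1),'j',o['joints'].round(2),'F',o['force'].round(1),'gap',round(float(o['finger_gap']),4))
    for x,y,z,yaw in W:
        print((R.T@(np.array([x,y,z])-p)).round(3).tolist(), np.degrees(Ro.from_matrix(R.T@down(yaw)).as_rotvec()).round(1).tolist())
E
python3 - <<'E'
from h import *
rows([(.55,.05,.242,-7),(.55,.05,.142,-7)])
E
```

```text
Traceback (most recent call last):
  File "h.py", line 15, in rows
    o=observe(); R=o['tool_rot']; p=o['eef_pos']; print('t',o['t'].round(2),'p',p.round(4),'yaw',np.degrees(np.arctan2(R[1,0],R[0,0])).round(1),'j',o['joints'].round(2),'F',o['force'].round(1),'gap',round(float(o['finger_gap']),4))
                                                            ^^^^^^^^^^^^
AttributeError: 'float' object has no attribute 'round'
```

```bash
sed -i "s/o\['t'\].round(2)/round(float(o['t']),2)/" h.py
python3 - <<'E'
from h import *
rows([(.55,.05,.242,-7),(.55,.05,.142,-7)])
E
```

```text
t 0.1 p [ 0.2648 -0.5658  0.2416] yaw 25.1 j [ 1.11  0.33 -0.06  1.46  0.02  1.35 -0.09] F [-0.2 -0.1 -0.2] gap 0.0854
[0.519, -0.437, 0.0] [-0.1, 0.0, 32.1]
[0.519, -0.437, 0.1] [-0.1, 0.0, 32.1]
```

>>> arm_command:
  translation:
    - [0.26,-0.22,0]
    - [0.26,-0.22,0]
    - [0.26,-0.22,0]
    - [0.26,-0.22,0]
    - [0.26,-0.22,0]
    - [0.26,-0.22,0]
    - [0.26,-0.22,0]
    - [0.26,-0.22,0]
    - [0.519,-0.437,0]
    - [0.519,-0.437,0]
    - [0.519,-0.437,0]
    - [0.519,-0.437,0]
  turn:
    - [0,0,7]
    - [0,0,14]
    - [0,0,21]
    - [0,0,28]
    - [0,0,32.1]
    - [0,0,32.1]
    - [0,0,32.1]
    - [0,0,32.1]
    - [0,0,32.1]
    - [0,0,32.1]
    - [0,0,32.1]
    - [0,0,32.1]
  fingers: 1

```text
t: 1.1
eef_pos: [0.4733, -0.1132, 0.2423]
tool_rot: [[0.992, -0.122, 0.0], [-0.122, -0.992, -0.0], [0.0, 0.0, -1.0]]
force: [0.3, -0.6, 0.6]
finger_gap: -0.0004
```

```bash
python3 - <<'E'
from h import *
rows([(.55,.05,.242,-7),(.55,.05,.142,-7)])
E
```

```text
t 1.1 p [ 0.4733 -0.1132  0.2423] yaw -7.0 j [ 0.55  0.05 -0.42  1.8   0.02  1.3  -1.57] F [ 0.3 -0.6  0.6] gap -0.0004
[0.056, -0.171, 0.0] [0.0, -0.0, -0.0]
[0.056, -0.171, 0.1] [0.0, -0.0, -0.0]
```

>>> arm_command:
  translation:
    - [0.056,-0.171,0]
    - [0.056,-0.171,0]
    - [0.056,-0.171,0]
    - [0.056,-0.171,0]
    - [0.056,-0.171,0]
    - [0.056,-0.171,0]
    - [0.056,-0.171,0]
    - [0.056,-0.171,0]
  turn:
    - [0,0,0]
    - [0,0,0]
    - [0,0,0]
    - [0,0,0]
    - [0,0,0]
    - [0,0,0]
    - [0,0,0]
    - [0,0,0]

```text
t: 1.77
eef_pos: [0.5492, 0.0465, 0.2419]
tool_rot: [[0.992, -0.123, -0.001], [-0.123, -0.992, -0.001], [-0.001, 0.001, -1.0]]
force: [-0.1, -1.2, 0.4]
finger_gap: 0.0002
```

```bash
python3 - <<'E'
from h import *
rows([(.55,.05,.242,-7),(.55,.05,.142,-7)])
c=snap('top','top1'); snap('wrist','wr1')
f=c['frame']; cv2.imwrite('pics/top1b.png',cv2.resize(f[130:260,170:330],None,fx=5,fy=4.6,interpolation=cv2.INTER_CUBIC)[:598,:,::-1])
E
```

```text
t 1.77 p [0.5492 0.0465 0.2419] yaw -7.1 j [ 0.32  0.22 -0.56  1.63  0.12  1.33 -1.95] F [-0.1 -1.2  0.4] gap 0.0002
[0.0, -0.004, -0.0] [0.0, 0.0, -0.1]
[0.0, -0.004, 0.1] [0.0, 0.0, -0.1]
```

View pics/top1b.png

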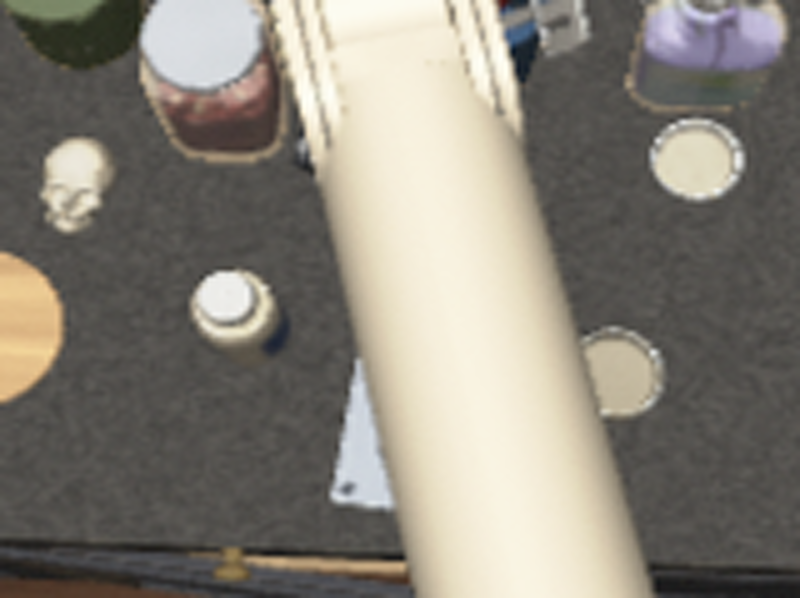

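View pics/wr1.png

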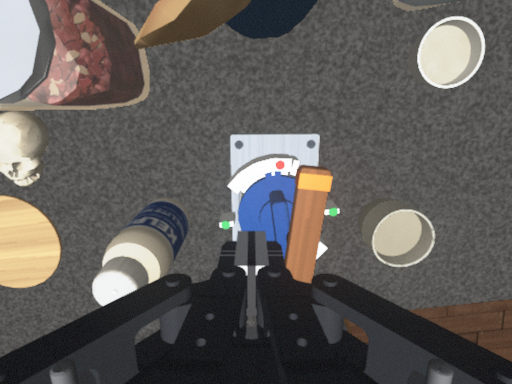

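The wrist view shows the closed fingers at (250,250), to the left of the orange band at (314,180). The plate lines up with the tool axes, so the strainer yaw is about -7°.

```bash
cat > push.py <<'E'
from h import *
import sys
def pos(phi,extra=0.0):
    th=np.radians(-7.3+phi); d=np.array([np.cos(th),np.sin(th)]); n=np.array([-d[1],d[0]])
    R=down(-7); e=11e-3*abs(n@R[:2,0])+14.5e-3*abs(n@R[:2,1])
    q=np.array([.3805,.039])+.165*d+(.012+e+extra)*n; return (q[0],q[1],.142,-7)
print('start',pos(-6))
E
python3 - <<'E'
from push import *
rows([pos(-6,.015)]+[pos(p) for p in np.arange(-9,-73.1,-3.2)])
E
```

```text
start (np.float64(0.5474283753185507), np.float64(0.027920518214293408), 0.142, -7)
t 1.87 p [0.5493 0.0461 0.2422] yaw -7.1 j [ 0.32  0.22 -0.56  1.63  0.12  1.33 -1.95] F [ 0.3 -0.4  0.2] gap 0.0003
[0.002, 0.003, 0.1] [0.0, 0.0, -0.1]
[0.001, 0.026, 0.1] [0.0, 0.0, -0.1]
[0.001, 0.035, 0.1] [0.0, 0.0, -0.1]
[0.0, 0.044, 0.1] [0.0, 0.0, -0.1]
[-0.001, 0.053, 0.1] [0.0, 0.0, -0.1]
[-0.002, 0.062, 0.1] [0.0, 0.0, -0.1]
[-0.005, 0.071, 0.1] [0.0, 0.0, -0.1]
[-0.007, 0.08, 0.1] [0.0, 0.0, -0.1]
[-0.01, 0.089, 0.1] [0.0, 0.0, -0.1]
[-0.014, 0.097, 0.1] [0.0, 0.0, -0.1]
[-0.018, 0.106, 0.1] [0.0, 0.0, -0.1]
[-0.023, 0.114, 0.1] [0.0, 0.0, -0.1]
[-0.028, 0.122, 0.1] [0.0, 0.0, -0.1]
[-0.033, 0.13, 0.1] [0.0, 0.0, -0.1]
[-0.039, 0.137, 0.1] [0.0, 0.0, -0.1]
[-0.046, 0.144, 0.1] [0.0, 0.0, -0.1]
[-0.053, 0.151, 0.1] [0.0, 0.0, -0.1]
[-0.06, 0.157, 0.1] [0.0, 0.0, -0.1]
[-0.068, 0.163, 0.1] [0.0, 0.0, -0.1]
[-0.076, 0.169, 0.1] [0.0, 0.0, -0.1]
[-0.084, 0.174, 0.1] [0.0, 0.0, -0.1]
[-0.093, 0.178, 0.1] [0.0, 0.0, -0.1]
```

>>> arm_command:
  translation:
    - [0,0,0.03]
    - [0,0,0.06]
    - [0,0,0.085]
    - [0,0,0.1]
    - [0,0,0.1]
    - [0,0,0.1]
  turn:
    - [0,0,0]
    - [0,0,0]
    - [0,0,0]
    - [0,0,0]
    - [0,0,0]
    - [0,0,0]

```text
t: 2.37
eef_pos: [0.5492, 0.0467, 0.1423]
tool_rot: [[0.992, -0.124, -0.001], [-0.124, -0.992, -0.0], [-0.001, 0.0, -1.0]]
force: [-0.8, 0.4, 1.5]
finger_gap: 0.0001
```

```bash
python3 - <<'E'
from push import *
rows([pos(-6,.015)]+[pos(p) for p in np.linspace(-6,-73.,22)])
snap('wrist','wr2')
E
```

```text
start (np.float64(0.5474283753185507), np.float64(0.027920518214293408), 0.142, -7)
t 2.37 p [0.5492 0.0467 0.1423] yaw -7.1 j [ 0.31  0.3  -0.55  1.76  0.17  1.13 -1.99] F [-0.8  0.4  1.5] gap 0.0001
[0.002, 0.004, 0.0] [0.0, 0.1, -0.1]
[0.001, 0.019, 0.0] [0.0, 0.1, -0.1]
[0.001, 0.028, 0.0] [0.0, 0.1, -0.1]
[0.001, 0.037, 0.0] [0.0, 0.1, -0.1]
[0.0, 0.045, 0.0] [0.0, 0.1, -0.1]
[-0.001, 0.054, 0.0] [0.0, 0.1, -0.1]
[-0.002, 0.063, 0.0] [0.0, 0.1, -0.1]
[-0.005, 0.072, 0.0] [0.0, 0.1, -0.1]
[-0.007, 0.081, 0.0] [0.0, 0.1, -0.1]
[-0.01, 0.09, 0.0] [0.0, 0.1, -0.1]
[-0.014, 0.098, 0.0] [0.0, 0.1, -0.1]
[-0.018, 0.107, 0.0] [0.0, 0.1, -0.1]
[-0.023, 0.115, 0.0] [0.0, 0.1, -0.1]
[-0.028, 0.123, 0.0] [0.0, 0.1, -0.1]
[-0.033, 0.13, 0.0] [0.0, 0.1, -0.1]
[-0.039, 0.138, 0.0] [0.0, 0.1, -0.1]
[-0.046, 0.145, 0.0] [0.0, 0.1, -0.1]
[-0.053, 0.152, 0.0] [0.0, 0.1, -0.1]
[-0.06, 0.158, 0.0] [0.0, 0.1, -0.1]
[-0.068, 0.164, 0.0] [0.0, 0.1, -0.1]
[-0.076, 0.169, 0.0] [0.0, 0.1, -0.1]
[-0.084, 0.174, 0.001] [0.0, 0.1, -0.1]
[-0.093, 0.179, 0.001] [0.0, 0.1, -0.1]
```

View pics/wr2.png

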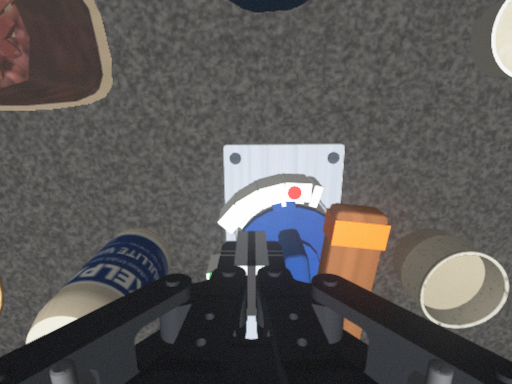

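The fingers at (250,250) are level with and left of the bar end at (358,235), so the path is clear to push.

>>> arm_command:
  translation:
    - [0.001,0.01,0]
    - [0.001,0.019,0]
    - [0.001,0.028,0]
    - [0.001,0.037,0]
    - [0,0.045,0]
    - [-0.001,0.054,0]
    - [-0.002,0.063,0]
    - [-0.005,0.072,0]
    - [-0.007,0.081,0]
    - [-0.01,0.09,0]
    - [-0.014,0.098,0]
    - [-0.014,0.098,0]
  turn:
    - [0,0,0]
    - [0,0,0]
    - [0,0,0]
    - [0,0,0]
    - [0,0,0]
    - [0,0,0]
    - [0,0,0]
    - [0,0,0]
    - [0,0,0]
    - [0,0,0]
    - [0,0,0]
    - [0,0,0]

```text
t: 3.42
eef_pos: [0.5227, -0.0501, 0.1422]
tool_rot: [[0.992, -0.124, -0.001], [-0.124, -0.992, -0.001], [-0.0, 0.001, -1.0]]
force: [0.5, 0.1, -0.4]
finger_gap: 0.0001
```

```bash
python3 - <<'E'
from push import *
rows([pos(p) for p in np.linspace(-37,-74.,12)])
snap('wrist','wr3')
E
```

```text
start (np.float64(0.5474283753185507), np.float64(0.027920518214293408), 0.142, -7)
t 3.42 p [ 0.5227 -0.0501  0.1422] yaw -7.1 j [ 0.46  0.24 -0.5   1.83  0.13  1.11 -1.79] F [ 0.5  0.1 -0.4] gap 0.0001
[-0.002, 0.005, 0.0] [0.1, 0.0, -0.1]
[-0.007, 0.014, 0.0] [0.1, 0.0, -0.1]
[-0.012, 0.022, 0.0] [0.1, 0.0, -0.1]
[-0.018, 0.03, 0.0] [0.1, 0.0, -0.1]
[-0.025, 0.038, 0.0] [0.1, 0.0, -0.1]
[-0.031, 0.045, 0.0] [0.1, 0.0, -0.1]
[-0.039, 0.053, 0.0] [0.1, 0.0, -0.1]
[-0.046, 0.059, 0.0] [0.1, 0.0, -0.1]
[-0.055, 0.065, 0.0] [0.1, 0.0, -0.1]
[-0.063, 0.071, 0.0] [0.1, 0.0, -0.1]
[-0.072, 0.076, 0.0] [0.1, 0.0, -0.1]
[-0.082, 0.081, 0.0] [0.1, 0.0, -0.1]
```

View pics/wr3.png

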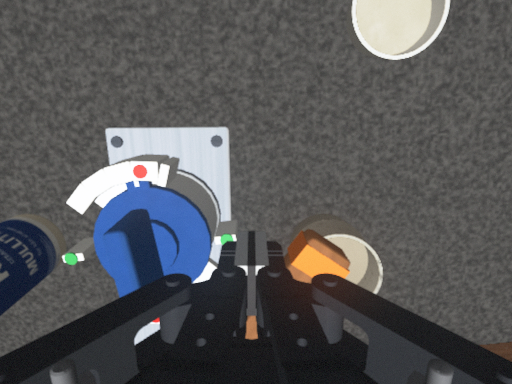

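The bar end, at (318,255), has swung and is moving with the fingers. I'll keep pushing.

>>> arm_command:
  translation:
    - [-0.007,0.014,0]
    - [-0.012,0.022,0]
    - [-0.018,0.03,0]
    - [-0.025,0.038,0]
    - [-0.031,0.045,0]
    - [-0.039,0.053,0]
    - [-0.046,0.059,0]
    - [-0.055,0.065,0]
    - [-0.063,0.071,0]
    - [-0.072,0.076,0]
    - [-0.082,0.081,0]
    - [-0.082,0.081,0]
  turn:
    - [0,0,0]
    - [0,0,0]
    - [0,0,0]
    - [0,0,0]
    - [0,0,0]
    - [0,0,0]
    - [0,0,0]
    - [0,0,0]
    - [0,0,0]
    - [0,0,0]
    - [0,0,0]
    - [0,0,0]

```text
t: 4.47
eef_pos: [0.4303, -0.1193, 0.1422]
tool_rot: [[0.992, -0.124, -0.001], [-0.124, -0.992, -0.001], [-0.001, 0.001, -1.0]]
force: [0.4, 0.0, 0.2]
finger_gap: -0.0001
```

```bash
python3 - <<'E'
from push import *
rows([(.5045,.0228,.24,-3)])
snap('wrist','wr4');snap('scene','sc4')
c=load('sc4'); cv2.imwrite('pics/sc4b.png',cv2.resize(c['frame'][130:290,180:340],None,fx=3.7,fy=3.7)[...,::-1])
E
```

```text
start (np.float64(0.5474283753185507), np.float64(0.027920518214293408), 0.142, -7)
t 4.47 p [ 0.4303 -0.1193  0.1422] yaw -7.1 j [ 0.61  0.05 -0.45  2.01  0.03  1.08 -1.55] F [0.4 0.  0.2] gap -0.0001
[0.056, -0.15, -0.098] [0.1, 0.1, -4.1]
```

View pics/sc4b.png

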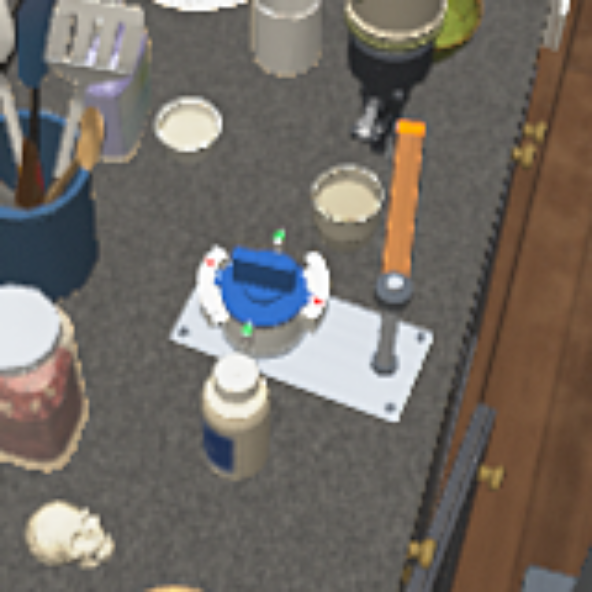

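The bar, at (405,200) in the crop, now points sideways over the pot. I'll measure the bar angle and the uncovered grip.

```bash
cat > meas.py <<'E'
from h import *
def ax(p):
    w,v=np.linalg.eigh(np.cov(p[:,:2].T)); return np.degrees(np.arctan2(v[1,1],v[0,1])).round(1)
def meas(n):
    c=load(n);P=cloud(c);hsv=cv2.cvtColor(c['frame'],cv2.COLOR_RGB2HSV).astype(int)
    x,y,z=P[...,0],P[...,1],P[...,2]; H,S,V=hsv[...,0],hsv[...,1],hsv[...,2]
    m=(x>.36)&(x<.6)&(y>-.2)&(y<.06)&(H<22)&(S>110)&(z>.135)&(z<.155)
    if m.sum()>5:
        p=P[m]; print(n,'bar',m.sum(),p.mean(0).round(4),ax(p))
    bl=(abs(x-.5)<.1)&(abs(y-.02)<.1)&(H>100)&(H<125)&(S>100)
    for l,mm in [('grip',bl&(z>.117)&(z<.13)),('disc',bl&(z>.06)&(z<.078))]:
        p=P[mm].astype(np.float32)
        if len(p)>5: q=cv2.minAreaRect(p[:,:2]*1000); print(n,l,len(p),p.mean(0).round(4),ax(p),q)
E
python3 - <<'E'
from meas import *
meas('sc4'); meas('wr4')
E
```

```text
sc4 bar 276 [ 0.3941 -0.0597  0.1463] 98.4
sc4 grip 46 [0.5017 0.0251 0.1199] -177.4 ((503.0804443359375, 24.71869659423828), (57.295963287353516, 15.504908561706543), 3.4433977603912354)
sc4 disc 219 [0.5021 0.0355 0.0706] -167.4 ((501.0401306152344, 26.310344696044922), (80.9727783203125, 76.40496063232422), 41.0020637512207)
wr4 bar 1414 [ 0.4037 -0.0598  0.1423] 97.0
wr4 disc 7501 [0.5037 0.0054 0.0706] 172.1 ((499.1860656738281, 8.684696197509766), (52.78207778930664, 95.75471496582031), 71.27454376220703)
```

>>> arm_command:
  translation:
    - [0.03,0,-0.01]
    - [0.05,-0.03,-0.05]
    - [0.056,-0.06,-0.098]
    - [0.056,-0.1,-0.098]
    - [0.056,-0.1,-0.098]
    - [0.056,-0.1,-0.098]
    - [0.056,-0.1,-0.098]
    - [0.056,-0.1,-0.098]
  turn:
    - [0,0,0]
    - [0,0,0]
    - [0,0,0]
    - [0,0,0]
    - [0,0,0]
    - [0,0,0]
    - [0,0,0]
    - [0,0,0]
  fingers: -1

```text
t: 5.23
eef_pos: [0.5, -0.0265, 0.2397]
tool_rot: [[0.992, -0.123, -0.001], [-0.123, -0.992, -0.0], [-0.001, 0.0, -1.0]]
force: [-0.3, -1.2, -0.5]
finger_gap: 0.0856
```

```bash
python3 - <<'E'
from meas import *
snap('scene','sc5');snap('wrist','wr5');snap('top','top5')
meas('sc5'); meas('wr5');meas('top5')
rows([(.5045,.0228,.24,-3)])
E
```

```text
sc5 bar 279 [ 0.3943 -0.0608  0.1463] 98.4
sc5 grip 49 [0.5018 0.025  0.1201] 179.3 ((502.48822021484375, 24.71962547302246), (16.78106117248535, 57.72072219848633), 88.80378723144531)
sc5 disc 222 [0.5019 0.0357 0.071 ] -169.1 ((502.0061950683594, 25.871585845947266), (79.75480651855469, 77.1255874633789), 44.022579193115234)
wr5 bar 4301 [ 0.397  -0.0429  0.1444] 97.8
wr5 grip 1015 [0.5061 0.0232 0.1194] -178.7 ((505.0716552734375, 23.508106231689453), (57.904598236083984, 13.768050193786621), 1.3201948404312134)
wr5 disc 3762 [0.5095 0.0211 0.0704] 73.6 ((504.64129638671875, 24.730712890625), (81.55359649658203, 84.95240020751953), 43.3736572265625)
top5 bar 43 [ 0.3929 -0.0558  0.1469] 99.7
top5 grip 41 [0.4988 0.0241 0.1214] -178.6 ((498.7716064453125, 23.37335205078125), (12.351531028747559, 46.3964958190918), 87.48345184326172)
top5 disc 142 [0.4964 0.0417 0.0716] -164.6 ((495.7818298339844, 40.076805114746094), (79.63372039794922, 41.222312927246094), 18.73236083984375)
t 5.38 p [ 0.4998 -0.0269  0.2397] yaw -7.1 j [ 0.48  0.1  -0.54  1.76  0.05  1.3  -1.77] F [ 0.2 -0.1 -0. ] gap 0.0855
[-0.002, -0.05, -0.0] [0.0, 0.1, -4.1]
```

View pics/wr5.png

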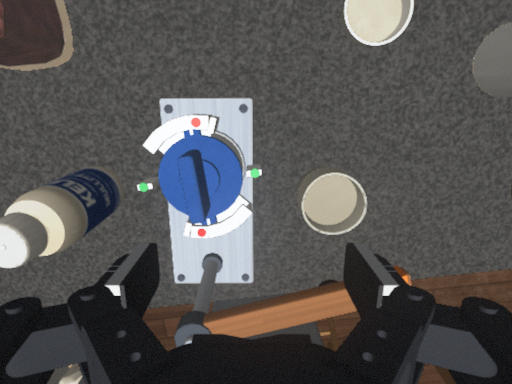

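The bar is at about -82° in world, which is about 1.30 rad aside. The grip is centred at about (0.5045, 0.0235) with a yaw of about +1.3°. In the wrist view it is the dark bar at (196,180), and nothing is close to it.

```bash
python3 - <<'E'
from meas import *
rows([(.5045,.0235,.24,1.3),(.5045,.0235,.095,1.3)])
E
```

```text
t 5.38 p [ 0.4998 -0.0269  0.2397] yaw -7.1 j [ 0.48  0.1  -0.54  1.76  0.05  1.3  -1.77] F [ 0.2 -0.1 -0. ] gap 0.0855
[-0.002, -0.051, -0.0] [0.0, 0.1, -8.4]
[-0.001, -0.051, 0.145] [0.0, 0.1, -8.4]
```

>>> arm_command:
  translation:
    - [-0.002,-0.03,0]
    - [-0.002,-0.051,0]
    - [-0.002,-0.051,0]
    - [-0.002,-0.051,0]
    - [-0.002,-0.051,0]
    - [-0.002,-0.051,0]
  turn:
    - [0,0,-4]
    - [0,0,-8.4]
    - [0,0,-8.4]
    - [0,0,-8.4]
    - [0,0,-8.4]
    - [0,0,-8.4]

```text
t: 5.88
eef_pos: [0.5044, 0.0236, 0.2401]
tool_rot: [[1.0, 0.021, -0.0], [0.021, -1.0, -0.0], [-0.0, 0.0, -1.0]]
force: [1.1, -0.1, 0.8]
finger_gap: 0.0859
```

```bash
python3 - <<'E'
from meas import *
snap('wrist','wr6');meas('wr6')
rows([(.5045,.0235,.095,1.3)])
E
```

```text
wr6 bar 3147 [ 0.3967 -0.0308  0.1441] 99.1
wr6 grip 1018 [0.5062 0.0238 0.1194] -179.1 ((505.095458984375, 23.468839645385742), (58.31791687011719, 13.39356517791748), 0.9194734692573547)
wr6 disc 4098 [0.5093 0.0242 0.0706] 94.5 ((505.2996826171875, 24.117706298828125), (81.43440246582031, 82.34786987304688), 42.83500671386719)
t 5.93 p [0.5044 0.0237 0.2401] yaw 1.2 j [ 0.42  0.11 -0.59  1.75  0.06  1.3  -1.74] F [-0.2 -0.5  0.3] gap 0.0857
[0.0, 0.0, 0.145] [0.0, 0.0, -0.1]
```

View pics/wr6.png

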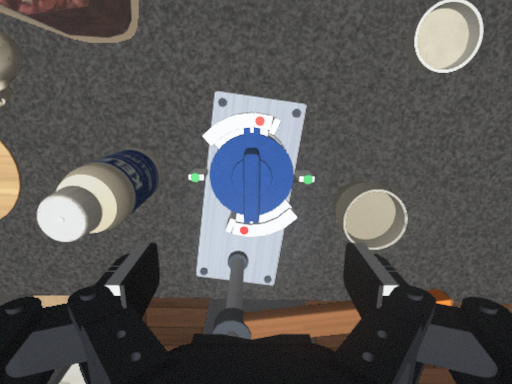

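The grip at (251,180) is upright in the image and midway between the fingers, so I'll descend and grasp.

>>> arm_command:
  translation:
    - [0,0,0.03]
    - [0,0,0.06]
    - [0,0,0.09]
    - [0,0,0.115]
    - [0,0,0.13]
    - [0,0,0.14]
    - [0,0,0.145]
    - [0,0,0.145]
    - [0,0,0.145]
  turn:
    - [0,0,0]
    - [0,0,0]
    - [0,0,0]
    - [0,0,0]
    - [0,0,0]
    - [0,0,0]
    - [0,0,0]
    - [0,0,0]
    - [0,0,0]

```text
t: 6.68
eef_pos: [0.505, 0.0249, 0.0961]
tool_rot: [[1.0, 0.024, 0.001], [0.024, -1.0, -0.0], [0.001, 0.0, -1.0]]
force: [0.4, -0.0, 0.9]
finger_gap: 0.0853
```

>>> arm_command:
  translation:
    - [0,0,0]
    - [0,0,0]
    - [0,0,0]
    - [0,0,0]
    - [0,0,0]
    - [0,0,0]
    - [0,0,0]
    - [0,0,0]
    - [0,0,0]
    - [0,0,0]
    - [0,0,0]
    - [0,0,0]
  turn:
    - [0,0,0]
    - [0,0,0]
    - [0,0,0]
    - [0,0,0]
    - [0,0,0]
    - [0,0,0]
    - [0,0,0]
    - [0,0,0]
    - [0,0,0]
    - [0,0,0]
    - [0,0,0]
    - [0,0,0]
  fingers: 1

```text
t: 7.68
eef_pos: [0.5046, 0.0248, 0.0956]
tool_rot: [[1.0, 0.024, 0.0], [0.024, -1.0, -0.0], [0.0, 0.0, -1.0]]
force: [-0.6, -2.0, 6.0]
finger_gap: 0.0131
```

```bash
python3 - <<'E'
from meas import *
rows([]); print(observe()['moment'])
snap('wrist','wr7')
E
```

```text
t 7.68 p [0.5046 0.0248 0.0956] yaw 1.4 j [ 0.38  0.26 -0.58  1.92  0.17  1.01 -1.82] F [-0.6 -2.   6. ] gap 0.0131
[-0.33553862  0.20840352  0.04618963]
```

View pics/wr7.png

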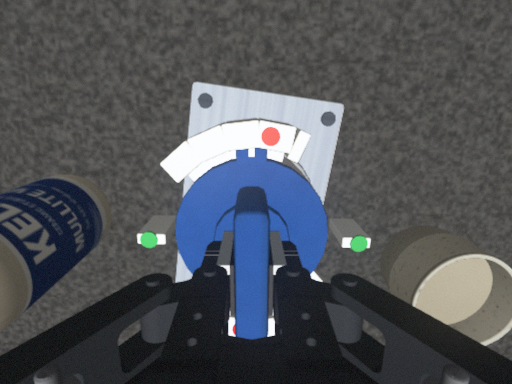

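The grip is held with a gap of 13 mm, and the force is low. I'll start the counter-clockwise twist (negative about tool z).

>>> arm_command:
  translation:
    - [0,0,0]
    - [0,0,0]
    - [0,0,0]
    - [0,0,0]
    - [0,0,0]
    - [0,0,0]
    - [0,0,0]
    - [0,0,0]
    - [0,0,0]
    - [0,0,0]
  turn:
    - [0,0,-3]
    - [0,0,-6]
    - [0,0,-9]
    - [0,0,-12]
    - [0,0,-15]
    - [0,0,-18]
    - [0,0,-21]
    - [0,0,-24]
    - [0,0,-27]
    - [0,0,-30]

```text
t: 8.57
eef_pos: [0.5053, 0.0243, 0.0957]
tool_rot: [[0.853, 0.522, 0.002], [0.522, -0.853, -0.001], [0.001, 0.001, -1.0]]
force: [2.4, -4.2, 2.5]
finger_gap: 0.0135
```

```bash
python3 - <<'E'
from meas import *
rows([]); print(observe()['moment'])
snap('wrist','wr8')
E
```

```text
t 8.57 p [0.5053 0.0243 0.0957] yaw 31.5 j [ 0.45  0.28 -0.65  1.91  0.2   1.01 -1.32] F [ 2.4 -4.2  2.5] gap 0.0135
[-0.77107035 -0.53544941 -0.22317037]
```

View pics/wr8.png

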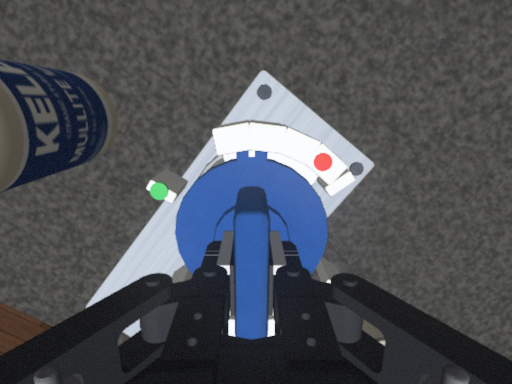

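The cover is turning with the gripper: its ear at (252,155) has moved from the red dot towards the green, and forces are small. Continuing.

>>> arm_command:
  translation:
    - [0,0,0]
    - [0,0,0]
    - [0,0,0]
    - [0,0,0]
    - [0,0,0]
    - [0,0,0]
    - [0,0,0]
    - [0,0,0]
    - [0,0,0]
    - [0,0,0]
    - [0,0,0]
    - [0,0,0]
  turn:
    - [0,0,-4]
    - [0,0,-8]
    - [0,0,-12]
    - [0,0,-16]
    - [0,0,-20]
    - [0,0,-24]
    - [0,0,-28]
    - [0,0,-32]
    - [0,0,-35]
    - [0,0,-37]
    - [0,0,-37]
    - [0,0,-37]

```text
t: 9.62
eef_pos: [0.5054, 0.024, 0.0957]
tool_rot: [[0.37, 0.929, 0.002], [0.929, -0.37, -0.001], [-0.0, 0.002, -1.0]]
force: [3.6, -4.8, 2.5]
finger_gap: 0.0135
```

```bash
python3 - <<'E'
from meas import *
rows([]); print(observe()['moment'])
snap('wrist','wr9');snap('scene','sc9')
c=load('sc9'); cv2.imwrite('pics/sc9b.png',cv2.resize(c['frame'][130:290,180:340],None,fx=3.7,fy=3.7)[...,::-1])
E
```

```text
t 9.62 p [0.5054 0.024  0.0957] yaw 68.3 j [ 0.53  0.3  -0.75  1.91  0.24  1.02 -0.7 ] F [ 3.6 -4.8  2.5] gap 0.0135
[-1.08550699 -0.75919373 -0.05298778]
```

View pics/wr9.png

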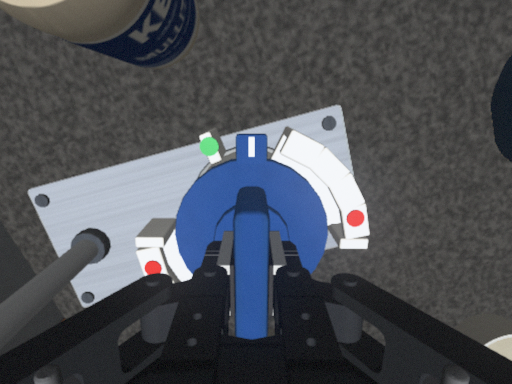

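View pics/sc9b.png

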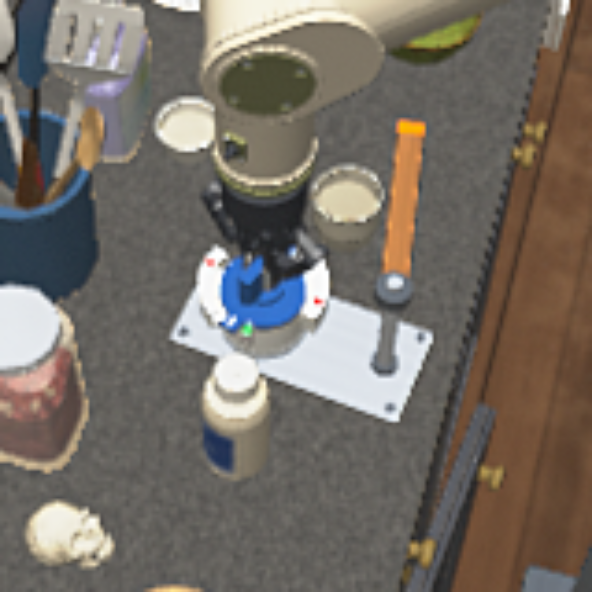

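The ear at (252,150) is clear of the hook end at (290,140), at about 75° relative to the strainer. I'll lift it straight up.

>>> arm_command:
  translation:
    - [0,0,-0.005]
    - [0,0,-0.01]
    - [0,0,-0.018]
    - [0,0,-0.03]
    - [0,0,-0.045]
    - [0,0,-0.065]
    - [0,0,-0.085]
    - [0,0,-0.105]
    - [0,0,-0.13]
    - [0,0,-0.155]
    - [0,0,-0.16]
    - [0,0,-0.16]
  turn:
    - [0,0,0]
    - [0,0,0]
    - [0,0,0]
    - [0,0,0]
    - [0,0,0]
    - [0,0,0]
    - [0,0,0]
    - [0,0,0]
    - [0,0,0]
    - [0,0,0]
    - [0,0,0]
    - [0,0,0]

```text
t: 10.72
eef_pos: [0.505, 0.0257, 0.2571]
tool_rot: [[0.368, 0.93, 0.003], [0.93, -0.368, -0.0], [0.001, 0.003, -1.0]]
force: [0.8, -0.2, -3.1]
finger_gap: 0.0129
```

```bash
python3 - <<'E'
from meas import *
rows([(.485,.3675,.255,105),(.485,.3675,.255,68),(.485,.3675,.06,68)])
snap('wrist','wr10');snap('scene','sc10')
c=load('sc10'); cv2.imwrite('pics/sc10b.png',cv2.resize(c['frame'][130:350,160:340],None,fx=2.7,fy=2.7)[...,::-1])
E
```

```text
t 10.72 p [0.505  0.0257 0.2571] yaw 68.4 j [ 0.59  0.12 -0.78  1.72  0.09  1.34 -0.58] F [ 0.8 -0.2 -3.1] gap 0.0129
[0.31, -0.144, 0.002] [0.2, -0.0, -36.6]
[0.31, -0.144, 0.002] [0.2, -0.1, 0.4]
[0.31, -0.145, 0.197] [0.2, -0.1, 0.4]
```

View pics/sc10b.png

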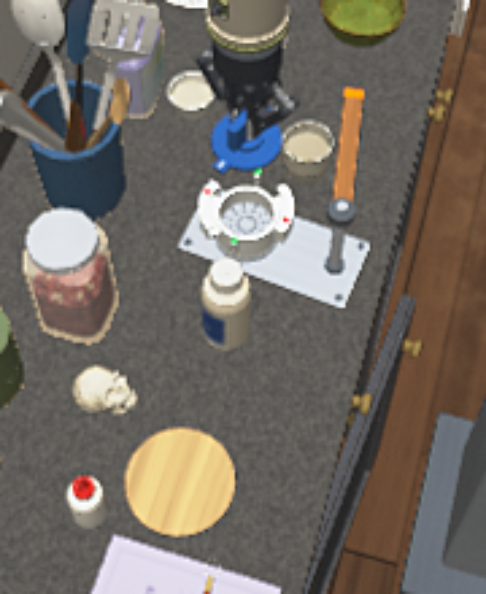

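The cover is off, the strainer is open, and the board and its neighbours are clear. I'll carry it over the bottle with the foot at about 0.21 m.

>>> arm_command:
  translation:
    - [0.02,-0.009,0]
    - [0.05,-0.023,0]
    - [0.08,-0.037,0]
    - [0.11,-0.051,0]
    - [0.14,-0.065,0]
    - [0.17,-0.079,0]
    - [0.2,-0.093,0]
    - [0.23,-0.107,0]
    - [0.26,-0.121,0]
    - [0.285,-0.133,0]
    - [0.3,-0.14,0]
    - [0.31,-0.144,0]
  turn:
    - [0,0,0]
    - [0,0,0]
    - [0,0,0]
    - [0,0,0]
    - [0,0,0]
    - [0,0,0]
    - [0,0,0]
    - [0,0,0]
    - [0,0,0]
    - [0,0,0]
    - [0,0,0]
    - [0,0,0]

```text
t: 11.82
eef_pos: [0.4826, 0.3687, 0.253]
tool_rot: [[0.365, 0.931, -0.004], [0.931, -0.365, -0.0], [-0.002, -0.003, -1.0]]
force: [-0.1, -0.7, -2.0]
finger_gap: 0.0133
```

>>> arm_command:
  translation:
    - [0,0,0]
    - [0,0,0]
    - [0,0,0]
    - [0,0,0]
  turn:
    - [0,0,0]
    - [0,0,0]
    - [0,0,0]
    - [0,0,0]

```text
t: 12.15
eef_pos: [0.4851, 0.365, 0.2547]
tool_rot: [[0.37, 0.929, -0.0], [0.929, -0.37, -0.001], [-0.001, 0.0, -1.0]]
force: [0.0, -0.9, -2.6]
finger_gap: 0.0132
```

```bash
python3 - <<'E'
from meas import *
rows([(.485,.3675,.255,68),(.485,.3675,.065,68)])
snap('wrist','wr11');snap('scene','sc11')
c=load('sc11'); cv2.imwrite('pics/sc11b.png',cv2.resize(c['frame'][190:384,160:340],None,fx=3,fy=3)[...,::-1])
E
```

```text
t 12.15 p [0.4851 0.365  0.2547] yaw 68.3 j [-0.03  0.43 -0.92  1.46  0.34  1.43 -1.33] F [ 0.  -0.9 -2.6] gap 0.0132
[0.002, -0.001, -0.0] [0.0, 0.1, 0.3]
[0.003, -0.001, 0.19] [0.0, 0.1, 0.3]
```

View pics/sc11b.png

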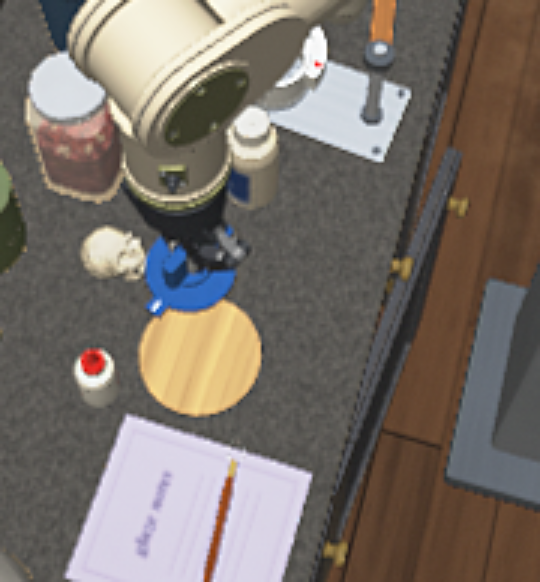

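View pics/wr11.png

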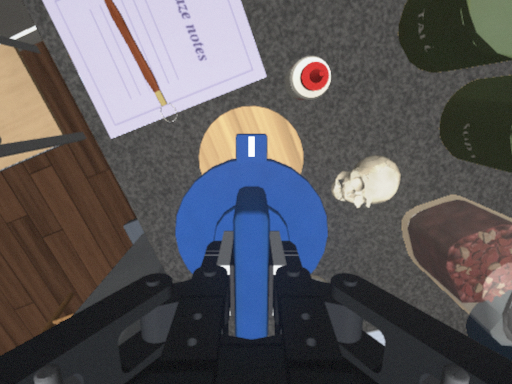

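```bash
python3 - <<'E'
from meas import *
c=load('wr11');R=cv2.Rodrigues(c['rvec'])[0]; p=(-R.T@c['tvec'].ravel()); print(p, observe()['tool_rot'].T@(p-observe()['eef_pos']))
E
```

```text
[0.51027118 0.42940654 0.38596418] [ 0.06883057 -0.00034815 -0.13079962]
```

>>> arm_command:
  translation:
    - [0.002,-0.001,0.03]
    - [0.002,-0.001,0.06]
    - [0.002,-0.001,0.09]
    - [0.002,-0.001,0.115]
    - [0.002,-0.001,0.14]
    - [0.002,-0.001,0.16]
    - [0.002,-0.001,0.175]
    - [0.002,-0.001,0.185]
    - [0.002,-0.001,0.19]
    - [0.002,-0.001,0.19]
    - [0.002,-0.001,0.19]
  turn:
    - [0,0,0]
    - [0,0,0]
    - [0,0,0]
    - [0,0,0]
    - [0,0,0]
    - [0,0,0]
    - [0,0,0]
    - [0,0,0]
    - [0,0,0]
    - [0,0,0]
    - [0,0,0]

```text
t: 13.17
eef_pos: [0.485, 0.3688, 0.0662]
tool_rot: [[0.369, 0.93, 0.001], [0.93, -0.369, 0.001], [0.001, 0.001, -1.0]]
force: [0.2, 0.8, -2.4]
finger_gap: 0.0133
```

```bash
python3 - <<'E'
from meas import *
rows([(.485,.3675,.049,68)])
snap('wrist','wr12')
E
```

```text
t 13.17 p [0.485  0.3688 0.0662] yaw 68.4 j [-0.09  0.6  -0.83  1.66  0.49  1.1  -1.44] F [ 0.2  0.8 -2.4] gap 0.0133
[-0.001, 0.001, 0.017] [0.0, -0.1, 0.4]
```

View pics/wr12.png

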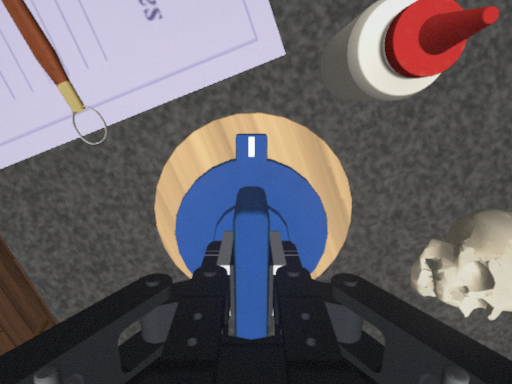

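The blue cover at (251,230) is centred over the board, and the squeeze bottle and skull are clear. I'll lower it slowly.

>>> arm_command:
  translation:
    - [0,0,0.003]
    - [0,0,0.006]
    - [0,0,0.008]
    - [0,0,0.01]
    - [0,0,0.012]
    - [0,0,0.0135]
    - [0,0,0.015]
    - [0,0,0.016]
    - [0,0,0.016]
    - [0,0,0.016]
  turn:
    - [0,0,0]
    - [0,0,0]
    - [0,0,0]
    - [0,0,0]
    - [0,0,0]
    - [0,0,0]
    - [0,0,0]
    - [0,0,0]
    - [0,0,0]
    - [0,0,0]

```text
t: 14.05
eef_pos: [0.4846, 0.3685, 0.0493]
tool_rot: [[0.368, 0.93, 0.0], [0.93, -0.368, -0.0], [-0.0, 0.0, -1.0]]
force: [-0.0, -0.1, -2.2]
finger_gap: 0.0132
```

>>> arm_command:
  translation:
    - [0,0,0.0005]
    - [0,0,0.001]
    - [0,0,0.001]
    - [0,0,0.001]
  turn:
    - [0,0,0]
    - [0,0,0]
    - [0,0,0]
    - [0,0,0]

```text
t: 14.38
eef_pos: [0.4847, 0.3686, 0.0487]
tool_rot: [[0.368, 0.93, 0.0], [0.93, -0.368, 0.0], [0.0, 0.0, -1.0]]
force: [-1.0, -2.8, 3.3]
finger_gap: 0.0132
```

Contact: the force went from -2.2 N to +3.3 N. I'll release to a part opening.

>>> arm_command:
  translation:
    - [0,0,0]
    - [0,0,0]
    - [0,0,0]
    - [0,0,0]
    - [0,0,0]
    - [0,0,0]
  turn:
    - [0,0,0]
    - [0,0,0]
    - [0,0,0]
    - [0,0,0]
    - [0,0,0]
    - [0,0,0]
  fingers: 0.0

```text
t: 14.88
eef_pos: [0.4846, 0.3685, 0.0483]
tool_rot: [[0.368, 0.93, 0.0], [0.93, -0.368, 0.0], [0.0, 0.0, -1.0]]
force: [0.8, 0.1, -0.2]
finger_gap: 0.0424
```

```bash
python3 - <<'E'
from meas import *
rows([])
snap('wrist','wr13')
E
```

```text
t 14.88 p [0.4846 0.3685 0.0483] yaw 68.4 j [-0.1   0.62 -0.82  1.67  0.5   1.08 -1.45] F [ 0.8  0.1 -0.2] gap 0.0424
```

View pics/wr13.png

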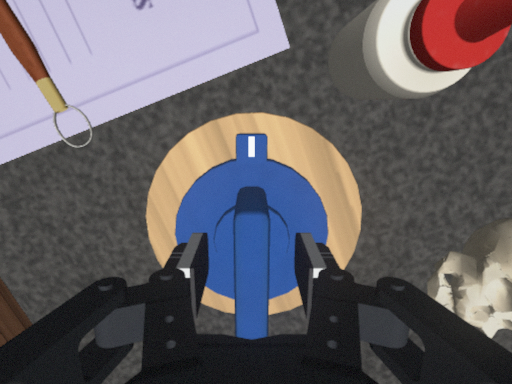

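The fingers are open either side of the grip, which stands centred on the board. I'll lift away.

>>> arm_command:
  translation:
    - [0,0,-0.01]
    - [0,0,-0.025]
    - [0,0,-0.05]
    - [0,0,-0.08]
    - [0,0,-0.115]
    - [0,0,-0.15]
    - [0,0,-0.185]
    - [0,0,-0.2]
    - [0,0,-0.2]
    - [0,0,-0.2]
  turn:
    - [0,0,0]
    - [0,0,0]
    - [0,0,0]
    - [0,0,0]
    - [0,0,0]
    - [0,0,0]
    - [0,0,0]
    - [0,0,0]
    - [0,0,0]
    - [0,0,0]

```text
t: 15.77
eef_pos: [0.4846, 0.369, 0.2502]
tool_rot: [[0.368, 0.93, 0.002], [0.93, -0.368, 0.001], [0.002, 0.002, -1.0]]
force: [-1.0, 0.3, -1.0]
finger_gap: 0.0424
```

```bash
python3 - <<'E'
from meas import *
rows([])
snap('wrist','wr14');snap('scene','sc14');snap('top','top14')
for n in ['wr14','sc14']:
    meas(n)
    c=load(n);P=cloud(c);hsv=cv2.cvtColor(c['frame'],cv2.COLOR_RGB2HSV).astype(int);x,y,z=P[...,0],P[...,1],P[...,2]; H,S,V=hsv[...,0],hsv[...,1],hsv[...,2]
    bl=(abs(x-.485)<.08)&(abs(y-.37)<.08)&(H>100)&(H<125)&(S>100)
    for l,a,b in [('grip',.065,.09),('disc',.01,.035)]:
        p=P[bl&(z>a)&(z<b)].astype(np.float32)
        if len(p)>5: print(n,l,len(p),p.mean(0).round(4),np.ptp(p[:,2]).round(4),cv2.minAreaRect(p[:,:2]*1000))
def ctr(n):
    P=cloud(load(n));x,y,z=P[...,0],P[...,1],P[...,2]
    for l,a,b,r,zz in [('tb',.487,.164,.05,.03),('wp',.457,-.108,.05,.02),('sq',.566,.427,.04,.02),('skull',.592,.291,.05,.02)]:
        p=P[(np.hypot(x-a,y-b)<r)&(z>zz)]; print(n,l,p.mean(0).round(4) if len(p) else None,len(p))
ctr('sc0');ctr('sc14') if 0 else None
for n in ['scene0','sc14']:
    pass
E
python3 -c "
import cv2,numpy as np
a=cv2.imread('pics/sc14.png');cv2.imwrite('pics/sc14b.png',cv2.resize(a[90:384,100:340],None,fx=2,fy=2))"
```

```text
t 15.77 p [0.4846 0.369  0.2502] yaw 68.4 j [-0.04  0.43 -0.92  1.46  0.35  1.41 -1.34] F [-1.   0.3 -1. ] gap 0.0424
wr14 grip 781 [0.4854 0.3711 0.0719] 0.0095 ((484.803466796875, 369.3741455078125), (60.19093704223633, 13.60366439819336), 68.29594421386719)
wr14 disc 3186 [0.4857 0.3741 0.0239] 0.0157 ((484.6387939453125, 370.5589599609375), (85.25807189941406, 81.76349639892578), 24.97996711730957)
sc14 bar 146 [ 0.3878 -0.0212  0.1464] 96.6
sc14 grip 89 [0.4829 0.3707 0.0716] 0.0136 ((482.5054931640625, 369.173583984375), (59.42445373535156, 14.54093074798584), 68.71904754638672)
sc14 disc 387 [0.4822 0.373  0.0235] 0.0194 ((483.09954833984375, 368.81585693359375), (79.72972106933594, 83.26367950439453), 20.933929443359375)Traceback (most recent call last):
  File "<stdin>", line 15, in <module>
  File "<stdin>", line 12, in ctr
  File "h.py", line 6, in load
    def load(fn): return dict(np.load('/tmp/'+fn+'.npz'))
                              ~~~~~~~^^^^^^^^^^^^^^^^^^^
    fid = stack.enter_context(open(os.fspath(file), "rb"))
                              ~~~~^^^^^^^^^^^^^^^^^^^^^^^
FileNotFoundError: [Errno 2] No such file or directory: '/tmp/sc0.npz'
```

View pics/sc14b.png

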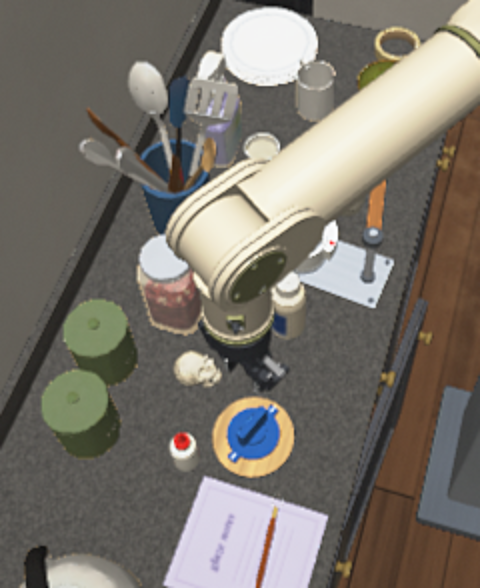

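The cover stands upright and centred on the board at (252,433), and the grip centre is within 3 mm of the board's centre. I'll check the visible bystanders against the first pictures, then hand in.

```bash
python3 - <<'E'
from meas import *
a=load('scene0')['frame'];b=load('sc14')['frame']
t0=load('top0')['frame'];t1=load('top14')['frame']
def sh(A,B,u,v,w,l):
    T=A[v-w:v+w,u-w:u+w]; S=B[v-w-8:v+w+8,u-w-8:u+w+8]
    r=cv2.matchTemplate(S,T,cv2.TM_CCOEFF_NORMED); _,m,_,q=cv2.minMaxLoc(r); print(l,round(m,3),q[0]-8,q[1]-8)
sh(a,b,191,316,9,'squeeze');sh(a,b,199,274,12,'skull');sh(a,b,225,358,24,'notebook');sh(a,b,236,350,12,'tool')
sh(a,b,243,243,12,'tall(sc)')
for l,u,v,w in [('tall',217,197,9),('wpot',293,211,11),('slip',309,165,10),('bowl',365,218,18),('tape',403,217,12),('note',120,210,25)]: sh(t0,t1,u,v,w,'top '+l)
E
```

```text
squeeze 0.981 0 0
skull 0.981 0 0
notebook 0.999 0 0
tool 0.999 0 0
tall(sc) 0.916 0 0
top tall 0.998 0 0
top wpot 0.899 0 0
top slip 1.0 0 0
top bowl 0.997 0 0
top tape 0.999 0 0
top note 0.829 0 0
```

```bash
python3 -c "
from cell import close_job; print(close_job())"
```

```text
the job is handed in; nothing more can be done
None
```

The strainer is open, the cover is on the board, and the job is handed in at about 16 s of the 64 s allowed. The hand-in gave no verdict.

**What I did**
- **Keeper bar:** I pushed it to the right, away from the tall bottle and over the water pot. It measured about 1.3 rad aside after the push.
- **Cover:** I gripped it and twisted it counter-clockwise to about 75° from locked while it stayed seated. Then I lifted it straight up, carried it over the tall bottle, and lowered it until contact, where the force went from -2.2 N to +3.3 N. I released it and raised the gripper 0.2 m clear.

**Last checks**
- **Cover position:** the grip centre measured (0.483 to 0.485, 0.369), against a board centre of about (0.485, 0.3675). That is within 3 mm, and it stands grip upwards.
- **Bar:** still aside. The arm hid part of it in the last picture, so that angle reads about 97° as an unsigned line direction, against about 98° just after the push.
- **Bystanders:** none of the nine had moved by even a pixel between the first and last pictures. The match was weaker for the water pot (0.90), and for the notebook from above (0.83), though the other camera matched the notebook at 0.999.
- **Disagreement:** the grip's top read 0.119 to 0.121 m in the cameras, against the 0.125 m expected. It did not affect the grasp or the placing.

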